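# Press a cartridge plug home with bench locking pliers, then free it

## Robot

A 7-joint arm with a two-finger parallel gripper is mounted at the origin on the work surface. World frame = base frame: x ahead of the robot, y to its left, z up, the work surface at z = 0. Lengths are in m, angles in rad, forces in N, time in s.
With the tool pointing down it reaches from about 0.425 to 0.875 m from the base axis. Payload 4.7 kg.
Tool frame: the origin (TCP) lies midway between the tips of the shut fingers; the grasp point (between the pads) lies 19 mm behind it; z points along the fingers, y is the direction in which the jaws open and shut (so a half turn about z gives the same grasp; the last joint's range is limited). The gripper opens to 87 mm and grips with 3 to 60 N. Pads are 19 mm wide; open, the fingers measure 117 mm over their backs; the gripper's body (75 mm by 190 mm) begins 51 mm behind the grasp point.
Start: joints at [1.349, 0.321, -0.07, 1.45, 0.023, 1.371, -0.057], TCP at [0.152, -0.632, 0.223] pointing down, gripper open.
Joint ranges: [-2.86, 2.86], [-0.3, 2.09], [-1.38, 1.24], [0.06, 2.45], [-1.56, 4.7], [0.09, 2.05], [-2.69, 2.69]. Speed limits (rad/s): [2.57, 2.57, 3.14, 3.14, 3.14, 3.14, 3.14].

## Interface

Orientations are given as a rotation vector (axis times angle).
In Python, from bench import ctrl, optics gives the robot as it stands. The module is installed in compiled form; this text tells all that it offers.
- The arm moves only by the tool step_arm, never from a script. Its argument "deltas" is a list of rows, each a list of 7 numbers: the turn, a rotation vector about the tool's x, y, z in degrees, then the shift along the tool's x, y, z in mm, then the finger opening in mm, from 0 to 87. A call has exactly 8 rows; each row is the pose to reach, as a shift and turn from the pose commanded when the call began, along the tool's axes at that moment; what a row does not reach only later rows make up. A row lasts 1/8 s, in which the tool goes at most 62.5 mm and 10.7 degrees, less where a joint would pass 70% of its speed; a pose out of reach is approached as far as the arm can. A call with a gripper value outside its range is refused whole. The fingers move at their own pace and stop on an object; "newtons" is the grip in N (left out, the last holds). Time passes only in rows, so rows that repeat a pose let the fingers close, or fill a call up. It gives the time, the measured TCP pose, the force and the opening at its end, in the units of the state.
- ctrl.get_state(): the state, without advancing time (a new reading comes with each control period).
- optics.get_image(name): name is "scene" or "top" or "wrist"; returns the picture (384x512x3 uint8, red, green, blue); there is no depth.
- optics.get_calibration(name): a dict with "K" (3x3 intrinsics, pixels), "R" (3x3) and "t" (3): a world point X has camera coordinates R X + t. Camera axes: x right, y down, z forward; pixel columns grow to the right and rows downward; lengths in m; the calibration is good to about 2 mm. The wrist camera is an equidistant fisheye: a pixel r from the principal point sees the ray r / f radians off the axis. A picture is of the moment at which its call begins: read the wrist's pose just before it. get_calibration takes no time and is no camera call; for the wrist camera it gives the pose at the moment of the call.
- ctrl.close_job(): hands the job in, once; it reports no verdict.
The state is a dict: "time": time; "joint_positions": joint angles; "qd": joint speeds; "joint_torque": joint torques, N m; "position": TCP position; "tool_rot": TCP orientation; "ft_force": force on the tool from outside, world axes, zero at the start; "torque": the same for the moment, N m; "grip_width": opening from 0.0 (shut) to 1.0 (fully open).
Only numpy, scipy, OpenCV 4.12 (cv2) and the standard library are available. Lean on these libraries where they do the work, as an engineer would, in place of code of your own. Each camera call takes 0.05 s, during which the arm holds its last target.

## Task

Squeeze the handles of the bench-mounted locking pliers together, no harder than it takes, until they snap over centre and stay locked by themselves on the cartridge with its end plug pressed home, and let go of them. Then gently press down the release lever on the handle's end so that the pliers spring open, and lay the freed cartridge flat in the steel tray. Leave the tube rack, bottle and beaker alone.

Things in the scene. Friction and masses are not known exactly. Their poses are not given: they have to be found in the camera images.
- stand: Fixed stand of the locking pliers: base plate 210 x 90 mm, 10 mm thick. Origin on the bench below the pliers' pin. x points along the pliers from handles to jaws, y across the handles (the squeezing direction), z up. The pliers lie level, mid-height 78 mm above the bench; handles swing level about the pin (head 22 mm wide, top 92 mm up). Cartridge between the jaws at x = +65 mm.
- squeeze_point (a point): Point midway between the two black handles, at their mid-height, 110 mm behind the pin (-x), axes as the stand. Here the handles measure 56 mm over their outer faces open, 30 mm locked; each 10 mm wide, 16 mm tall. Free space below and beside. They move equally about the fixed pin: an off-centre grip loads one more than the other.
- closing (a joint): Closing angle of each handle: 0 open (at the start), 0.12 rad shut on a solid stop and locked. Resistance, plug included, up to about 12 N on each handle (double if only one is pushed); past the dead centre at about 0.09 rad it snaps shut and stays; let go before, it springs back open. Over 30 N of finger force on a handle overloads it.
- handle_a: Black handle on the stand's +y side, ending 150 mm behind the pin; it carries the release lever on top of its end. Its jaw presses the cartridge's plain end. Origin at the pin.
- handle_b: Black handle on the stand's -y side. Its jaw presses the end plug. Origin at the pin.
- release: Release lever: steel paddle 48 x 16 x 4 mm hinged across the top of handle_a's end, 135 mm behind the pin, pointing away from the jaws; origin at its hinge. Geared to the handles: flat while the pliers are open, raised 0.54 rad when locked. Pressed down about 6 mm at the pad (up to 13 N) it takes the handles back over centre; they spring open and it drops flat on a stop. Over 20 N bends it.
- release_pad (a point): Top face of the lever's pad, 7 mm from its free end: press here, downward. 94 mm above the bench with the pliers open, about 115 mm locked. As the pliers spring open it swings about 21 mm towards the stand's +y. Nothing is below it but the bench.
- cartridge: White plastic cartridge, square section 22 x 22 mm, 82 mm long over its end plug at the start (74 mm plug home), 0.07 to 0.14 kg, lying level in two rests between the jaws. Origin at the middle of its underside; length along its y (plug at +y), z up.
- cartridge_mid (a point): Grasp point of the cartridge, half-way up (11 mm over its underside; 78 mm over the bench in the rests), axes as the cartridge. Midway between the rests: 32 mm of its length is free, also below, for fingers closing on its 22 mm width (its x). Pin head 43 mm from its side face. Rest lips are 4 mm high: lift straight up.
- plug (a joint): How far the end plug is pushed in: 0 to 0.0015 m at the start, 0.008 m flush with the barrel. Needs about 6 N and stays where left. Locked pliers push it to about 0.007 m, which is home.
- tray_in (a point): Centre of the inner floor of the fixed shallow steel tray, 160 x 130 mm outside (its x, y), walls 4 mm thick, 22 mm over the bench; inner floor about 4 mm over the bench. The cartridge may lie anywhere and any way round on its floor.
- tube_rack: Bystander: steel rack of capped tubes, 60 x 200 mm, 82 mm tall; origin at its underside.
- reagent: Bystander: amber bottle, 64 mm diameter, 130 mm tall; origin at its underside.
- beaker: Bystander: white beaker, 70 mm diameter, 85 mm tall; origin at its underside.
Mind the look-alikes: they are no part of the job. There is more than one size of the cartridge; the job needs the smaller. Of the things that look like the part that bears tray_in, take the one that is farthest to the robot's right at the start.

How it is judged:
On the way, in this order (a step that is already met when the one before it is completed fails the run):
1. The pliers are locked over centre on the cartridge, its plug is pressed in and the fingers have let go of the handles (value of joint closing above 0.108 rad and value of joint plug above 0.0058 m and contact force between the fingers and handle_a below 0.5 N and contact force between the fingers and handle_b below 0.5 N), for 0.2 s.
2. The fingers press the release lever while the pliers are still shut (contact force between the fingers and release above 1 N and value of joint closing above 0.08 rad), for 0.02 s.
3. The pliers have sprung open (value of joint closing below 0.02 rad), for 0.1 s.
At the end, for the whole second after the job is handed in: The pliers stand open (handle angle under 0.02 rad), the plug is pressed in by more than 5.8 mm, and the cartridge lies flat and still on the tray's floor inside its walls (its mid-point within 70 mm by 56 mm of the tray's centre and under 16 mm above the inner floor), let go (value of joint closing below 0.02 rad and value of joint plug above 0.0058 m and x of cartridge_mid in the frame of tray_in between -0.07 and 0.07 m and y of cartridge_mid in the frame of tray_in between -0.056 and 0.056 m and z of cartridge_mid in the frame of tray_in between 0.005 and 0.016 m and linear speed of cartridge below 0.03 m/s and contact force between the fingers and cartridge below 0.2 N); the robot touches nothing.
It fails at once if A handle of the pliers is squeezed with more than 30 N (contact force between the fingers and handle_a above 30 N or contact force between the fingers and handle_b above 30 N).
It fails at once if The release lever is pushed with more than 20 N (contact force between the fingers and release above 20 N).
It fails at once if A bystander is moved by more than 20 mm (distance of any of tube_rack, reagent, beaker from where it was at the start of the episode above 0.02 m).
It also fails if it takes over 72 s, if anything falls off the work surface, if the arm or the gripper's body presses on something with over 40 N, if the wrist force passes 120 N, or if a joint passes its speed limit or range.

## Working session

There is one attempt and no reset: what is moved stays moved. The work goes in short steps, Python scripts to look and compute and a tool call to move; the robot and the scene stay as the last step left them, time stands still between calls to the robot, and variables do not carry over. Pictures are saved under pics/ and viewed, and the job is handed in when it is done.

Besides the shell and the picture viewer there is one more tool, called after "Call:" by a JSON object that holds its "name" and its "arguments", one argument or row to a line. step_arm: Moves the arm, as the interface text tells. Its arguments: {"type":"object","properties":{"deltas":{"type":"array"},"newtons":{"type":"number"}},"required":["deltas"]}

```bash
mkdir -p pics; python3 - <<'E'
from bench import ctrl, optics
import cv2
s=ctrl.get_state(); print(s)
for n in ["scene","top","wrist"]:
    c=optics.get_calibration(n); print(n,c)
    cv2.imwrite(f"pics/{n}0.png",optics.get_image(n)[:,:,::-1])
E
```

```text
{'time': 0.0, 'joint_positions': array([ 1.34911417,  0.32178608, -0.07008212,  1.45169239,  0.02258042,
        1.37079495, -0.05687492]), 'qd': array([ 0.0013911 , -0.00013637, -0.00103879, -0.00092599,  0.00072198,
        0.00047095, -0.00185556]), 'joint_torque': array([ 1.08234184e-03, -4.91284168e+01, -4.03646166e-01, -3.12534642e+01,
       -6.39926735e-02,  4.39780857e-02,  1.84057740e-04]), 'position': array([ 0.15166744, -0.63148015,  0.22147673]), 'tool_rot': array([-3.11792071e+00, -3.69365936e-01,  4.76454185e-04]), 'ft_force': array([-0.13535981,  0.09327943, -0.12791564]), 'torque': array([ 0.03647476, -0.04141986, -0.01909515]), 'grip_width': 1.0015934205394326}
scene {'K': array([[369.48506541,   0.        , 253.64092307],
       [  0.        , 369.48506541, 195.33723254],
       [  0.        ,   0.        ,   1.        ]]), 'R': array([[ 0.66116202,  0.75022897,  0.0046136 ],
       [ 0.42973875, -0.37366528, -0.82200904],
       [-0.61497105,  0.5454638 , -0.56945575]]), 't': array([-0.47736985, -0.1274392 ,  1.44236467])}
top {'K': array([[424.49932083,   0.        , 258.81589728],
       [  0.        , 424.49932083, 188.2174491 ],
       [  0.        ,   0.        ,   1.        ]]), 'R': array([[-0.02073665, -0.999591  , -0.01969307],
       [-0.98730413,  0.02357645, -0.15708186],
       [ 0.1574819 ,  0.0161857 , -0.98738922]]), 't': array([0.12729966, 0.57903432, 0.95914359])}
wrist {'K': array([[297.31863964,   0.        , 255.59292203],
       [  0.        , 297.31863964, 188.59225143],
       [  0.        ,   0.        ,   1.        ]]), 'R': array([[ 0.23262866, -0.97256351, -0.0020303 ],
       [-0.92595937, -0.22211888,  0.30538901],
       [-0.29746118, -0.06916226, -0.95222551]]), 't': array([-0.6484383 , -0.03632247,  0.39296131])}
```

View pics/scene0.png

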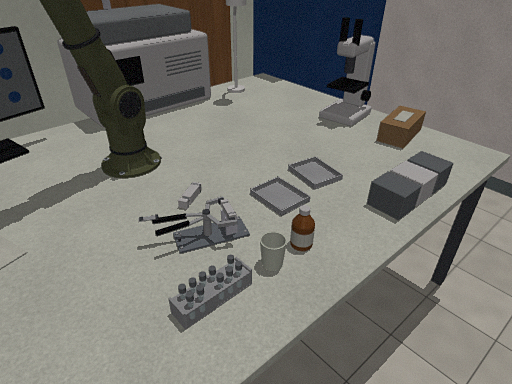

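View pics/top0.png

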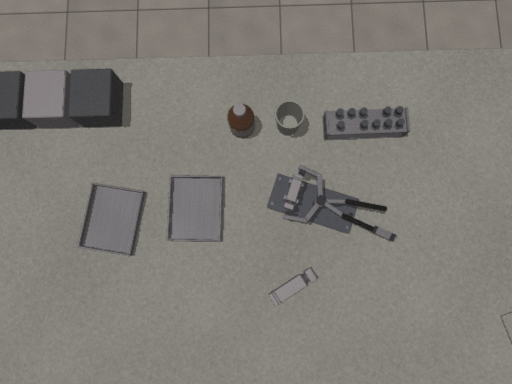

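View pics/wrist0.png

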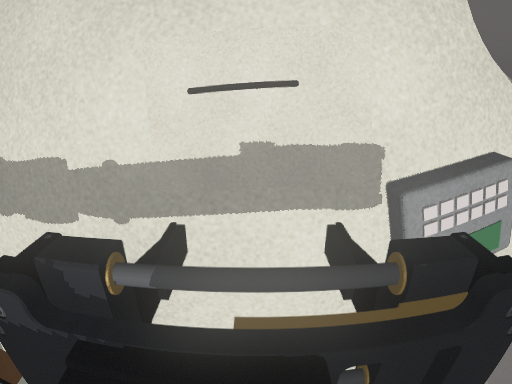

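```bash
python3 - <<'E'
import cv2
a=cv2.imread("pics/top0.png")[140:320,160:410]
cv2.imwrite("pics/top0z.png",cv2.resize(a,None,fx=3.2,fy=3.2,interpolation=cv2.INTER_CUBIC))
a=cv2.imread("pics/scene0.png")[150:260,120:280]
cv2.imwrite("pics/scene0z.png",cv2.resize(a,None,fx=5,fy=5,interpolation=cv2.INTER_CUBIC))
E
```

```text
(no output)
```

View pics/top0z.png

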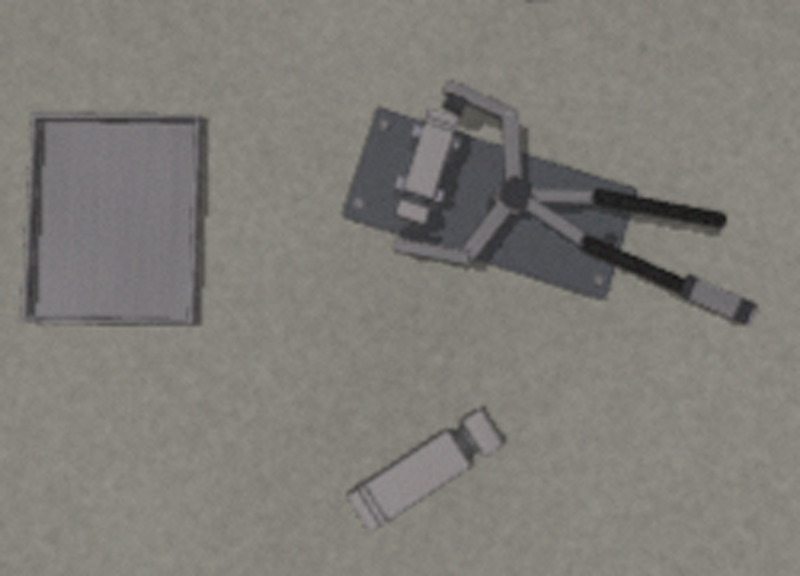

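View pics/scene0z.png

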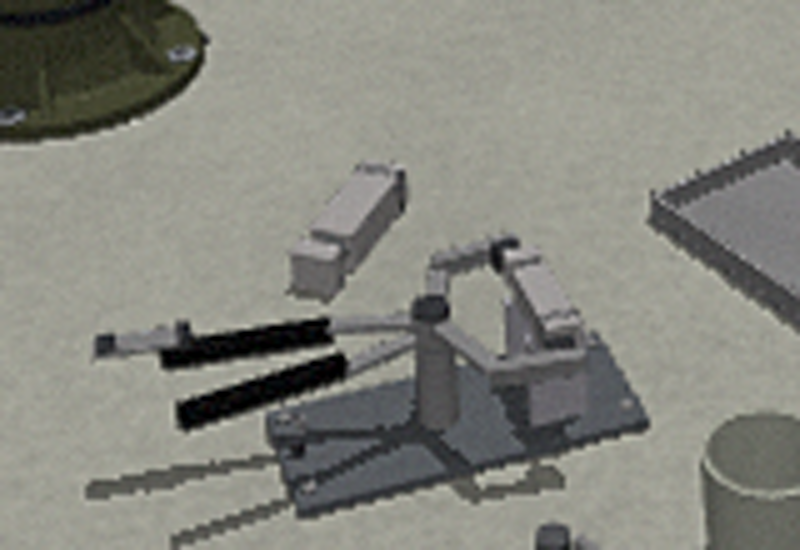

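```bash
cat > h.py <<'E'
import numpy as np, cv2
from bench import optics
def ray(n,u,v,c=None):
    c=c or optics.get_calibration(n);K,R,t=c["K"],c["R"],c["t"]
    x=(u-K[0,2])/K[0,0];y=(v-K[1,2])/K[1,1]
    if n=="wrist":
        r=np.hypot(x,y);k=np.sin(r)/r if r>1e-9 else 1;d=np.array([x*k,y*k,np.cos(r)])
    else: d=np.array([x,y,1.])
    return -R.T@t, R.T@d
def onz(n,u,v,z,c=None):
    o,d=ray(n,u,v,c);return o+d*(z-o[2])/d[2]
def proj(n,X,c=None):
    c=c or optics.get_calibration(n);p=c["R"]@X+c["t"];K=c["K"]
    if n=="wrist":
        th=np.arctan2(np.hypot(p[0],p[1]),p[2]);q=p[:2]/np.hypot(p[0],p[1])*th
    else:q=p[:2]/p[2]
    return q*K[0,0]+K[:2,2]
E
python3 - <<'E'
from h import *
np.set_printoptions(precision=4,suppress=True)
T=lambda x,y:(160+(x+.5)/3.2-.5,140+(y+.5)/3.2-.5)
S=lambda x,y:(120+x/5,150+y/5)
print("pin",onz("top",*T(516,191),.092),onz("scene",*S(431,300),.092))
pl=[onz("top",*T(*p),.01) for p in [(380,107),(637,187),(605,299),(343,215)]]
pl=np.array(pl);print("plate c",pl.mean(0),np.linalg.norm(pl[0]-pl[1]),np.linalg.norm(pl[1]-pl[2]))
for a,b in((1,0),(2,3)):
    d=pl[b]-pl[a];print(np.degrees(np.arctan2(d[1],d[0])))
for a,b in((0,3),(1,2)):
    d=pl[b]-pl[a];print(np.degrees(np.arctan2(d[1],d[0]))+90)
for nm,p in dict(bend=(724,219),bstart=(595,196),astart=(586,240),aend=(690,285)).items(): print(nm,onz("top",*T(*p),.086))
print("leverend",onz("top",*T(750,309),.094))
print("cart", onz("top",*T(428,165),.089), [onz("top",*T(*p),.089) for p in ((440,114),(412,216))])
tr=np.array([onz("top",*T(*p),.022) for p in ((34,115),(207,118),(200,324),(26,321))])
print("tray",tr.mean(0),tr)
for nm,p in dict(bottle=(241,117,.06),beak=(290,119,.085),).items(): print(nm,onz("top",*p))
print("rack",onz("top",367,123,.06))
E
```

```text
pin [ 0.5459 -0.0254  0.092 ] [ 0.5472 -0.0245  0.092 ]
plate c [ 0.549  -0.0163  0.01  ] 0.20507913282628853 0.08916873022143501
70.9726406186357
70.80675057249806
249.83474890013548
251.11742298443897
bend [ 0.5235 -0.1709  0.086 ]
bstart [ 0.5418 -0.0816  0.086 ]
astart [ 0.5109 -0.0736  0.086 ]
aend [ 0.4778 -0.1442  0.086 ]
leverend [ 0.46   -0.1823  0.094 ]
cart [0.5663 0.0355 0.089 ] [array([0.6028, 0.0258, 0.089 ]), array([0.5303, 0.048 , 0.089 ])]
tray [0.5412 0.2674 0.022 ] [[0.6222 0.3312 0.022 ]
 [0.6167 0.1984 0.022 ]
 [0.4605 0.2049 0.022 ]
 [0.4655 0.3353 0.022 ]]
bottle [0.7541 0.1534 0.06  ]
beak [0.7377 0.0375 0.085 ]
rack [ 0.731  -0.1472  0.06  ]
```

```bash
cat >> h.py <<'E'
from scipy.spatial.transform import Rotation as Ro
from bench import ctrl
np.set_printoptions(precision=4,suppress=True)
U=np.radians(70.9); SX=np.array([np.cos(U),np.sin(U),0]); SY=np.array([-SX[1],SX[0],0])
PIN=np.array([.5463,-.025,0])
def stand(x,y,z): return PIN+x*SX+y*SY+np.array([0,0,z])
def goto(target,yaw_ty):
    """tool down, tool y at yaw_ty deg; prints turn (deg) & shift (mm) from the measured pose"""
    s=ctrl.get_state();R=Ro.from_rotvec(s["tool_rot"])
    a=np.radians(yaw_ty);y=np.array([np.cos(a),np.sin(a),0]);z=np.array([0,0,-1.]);x=np.cross(y,z)
    G=Ro.from_matrix(np.c_[x,y,z])
    print("t",s["time"],"pos",s["position"],"F",s["ft_force"],"grip mm",87*s["grip_width"])
    print("turn",np.degrees((R.inv()*G).as_rotvec()).round(2),"shift",(R.inv().apply(target-s["position"])*1000).round(1))
E
python3 -c "
from h import *
goto(stand(-.110,0,.2),70.9-90)"
```

```text
t 0.15 pos [ 0.1517 -0.6316  0.2217] F [-0.4659 -1.2923 -0.1451] grip mm 87.2950129570656
turn [ -0.08  -0.04 -57.39] shift [ 466.1 -404.9   22.3]
```

Call:
{"name": "step_arm", "arguments": {
  "deltas": [
    [0,0,-4,30,-26,1,87],
    [0,0,-9,75,-65,3,87],
    [0,0,-15,120,-104,6,87],
    [0,0,-20,165,-143,8,87],
    [0,0,-26,210,-182,10,87],
    [0,0,-32,255,-221,12,87],
    [0,0,-37,300,-260,14,87],
    [0,0,-43,345,-300,16,87]
  ],
  "newtons": 14
}}

```text
time: 1.15
position: [0.4179, -0.2581, 0.2065]
tool_rot: [2.764, 1.491, -0.0]
ft_force: [0.3, -0.3, -0.5]
grip_width: 1.002
```

```bash
python3 -c "
from h import *
goto(stand(-.110,0,.2),70.9-90)"
```

```text
t 1.15 pos [ 0.4179 -0.2581  0.2065] F [ 0.2591 -0.3497 -0.5492] grip mm 87.17363244511922
turn [  0.02   0.03 -14.22] shift [158.7   6.3   6.4]
```

Call:
{"name": "step_arm", "arguments": {
  "deltas": [
    [0,0,-4,45,2,2,87],
    [0,0,-8,90,4,4,87],
    [0,0,-12,130,5,6,87],
    [0,0,-14.2,152,6,6.5,87],
    [0,0,-14.2,159,6.3,6.5,87],
    [0,0,-14.2,159,6.3,6.5,87],
    [0,0,-14.2,159,6.3,6.5,87],
    [0,0,-14.2,159,6.3,6.5,87]
  ]
}}

```text
time: 2.15
position: [0.5097, -0.1319, 0.2001]
tool_rot: [2.564, 1.815, -0.001]
ft_force: [-0.3, -1.0, 0.2]
grip_width: 1.002
```

```bash
python3 -c "
from h import *
goto(stand(-.110,0,.059),70.9-90)
c=optics.get_calibration('wrist')
im=optics.get_image('wrist')[:,:,::-1]; cv2.imwrite('pics/w1.png',im)
for n,p in dict(pin=(0,0,.092),sq=(-.11,0,.078),a=(-.11,.023,.086),b=(-.11,-.023,.086)).items(): print(n,proj('wrist',stand(*p),c))
import pickle;pickle.dump(c,open('w1.pkl','wb'))
"
```

```text
t 2.15 pos [ 0.5097 -0.1319  0.2001] F [-0.2919 -1.016   0.1825] grip mm 87.15239525987245
turn [-0.    0.03 -0.32] shift [  3.1  -0.4 141. ]
pin [254.4902  65.771 ]
sq [255.3308 179.8687]
a [231.6703 182.3291]
b [278.9958 182.0206]
```

View pics/w1.png

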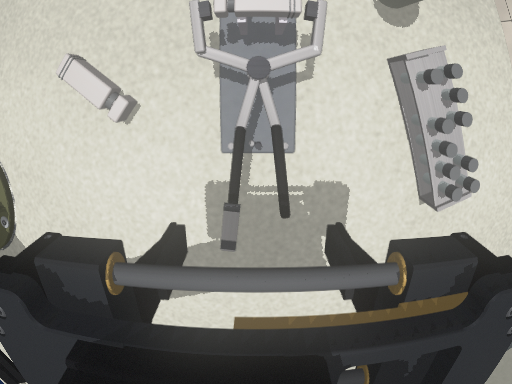

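```bash
python3 -c "
from h import *
import pickle;c=pickle.load(open('w1.pkl','rb'))
im=cv2.imread('pics/w1.png');g=im.max(2)
for r in range(140,216,10):
    d=np.where(g[r,215:300]<45)[0]+215
    sp=np.where(np.diff(d)>3)[0]
    segs=np.split(d,sp+1);print(r,[(s[0],s[-1]) for s in segs])
def st(u,v,z):
    p=onz('wrist',u,v,z,c)-PIN; return p@SX,p@SY
m=(abs(im[60:76,245:275].astype(int)).max(2)<90); ys,xs=np.where(m);print('pin',xs.mean()+245,ys.mean()+60, st(xs.mean()+245,ys.mean()+60,.092))
for r in range(236,260,6):
  print(r,im[r,160:200].max(1), im[r,315:345].max(1))
"

```

```text
Traceback (most recent call last):
IndexError: index 0 is out of bounds for axis 0 with size 0
```

```bash
python3 -c "
from h import *
import pickle;c=pickle.load(open('w1.pkl','rb'))
im=cv2.imread('pics/w1.png');g=im.max(2)
def st(u,v,z):
    p=onz('wrist',u,v,z,c)-PIN; return np.array([p@SX,p@SY]).round(4)
for r in range(140,216,10):
    d=np.where(g[r,215:300]<62)[0]+215
    if len(d)==0: print(r,g[r,225:295:2]);continue
    sp=np.where(np.diff(d)>3)[0]
    segs=np.split(d,sp+1);print(r,[(s[0],s[-1],st((s[0]+s[-1])/2,r,.086)) for s in segs])
m=(g[56:80,245:275]<80); ys,xs=np.where(m);print('pin',m.sum(),xs.mean()+245,ys.mean()+56, st(xs.mean()+245,ys.mean()+56,.092))
for r in range(236,260,6):
  print(r,g[r,160:200],g[r,315:345])
"

```

```text
140 [146 146 144 144 122  71  72  71  68  67  97 103 102 123 126 143 144 142
 143 142 143 144 143 142  66  71  71  69  71 109 143 144 143 144 138]
150 [145 146 145 145  87  73  73  70  69  77 102 102 102 102 145 143 144 133
 141 143 143 143 143 142  87  70  72  72  71  73 132 142 142 142 134]
160 [214 219 220 187  72  74  73  70  69 147 145 145 145 196 212 216 217 214
 206 203 211 217 215 212 214  69  73  73  71  71 181 214 213 219 221]
170 [218 218 216 101  73  75  71  70 160 147 144 144 146 215 213 213 215 213
 209 212 218 217 210 205 211 129  70  73  74  72  80 215 216 217 217]
180 [174 217 185  73  73  73  70  67 144 143 146 145 202 210 216 218 218 214
 212 215 215 219 219 217 217 217  74  71  72  73  71 177 218 220 218]
190 [152 156  84  72  73  71  69 115 144 144 144 146 148 151 150 148 143 146
 149 152 151 145 144 146 147 148 100  69  70  70  69  72 148 147 146]
200 [150 131  67  68  67  66  66 148 152 149 146 148 147 147 150 148 145 144
 148 149 150 152 151 150 148 146 144  66  66  66  67  65 145 149 146]
210 [ 88  78  79  77  79  77  78  90 145 148 147 148 146 148 147 145 14
[... 649 characters left out ...]
 60  59  59  61  62  62  62  61]
248 [ 64  64  65  66  66  66  65  66  65  65  65  66  65  64  65  66  65  65
  64  63  65  64  64  64  63  63  64 112 141 146 145 144 144 146 148 148
 146 145 143 145] [151 152 153 154 156 155 152 147 217 176  57  56  56  56  58  57  57  56
  57  58  57  58  59  59  57  57  57  58  60  58]
254 [ 62  62  62  63  63  63  62  62  61  61  62  63  62  62  62  63  62  61
  62  60  61  62  61  61  60  62  97 137 148 149 149 149 147 145 143 144
 146 146 145 146] [147 146 145 145 147 147 147 150 170 204 132  57  55  57  57  55  56  56
  57  56  57  55  56  57  56  56  57  56  56  56]<string>:12: RuntimeWarning: Mean of empty slice.
  ret = ret.dtype.type(ret / rcount)
```

Call:
{"name": "step_arm", "arguments": {
  "deltas": [
    [0,0,0,0.5,0.5,15,87],
    [0,0,0,1,1,40,87],
    [0,0,0,1,1.8,65,87],
    [0,0,0,1,1.8,90,87],
    [0,0,0,1,1.8,115,87],
    [0,0,0,1,1.8,135,87],
    [0,0,0,1,1.8,141,87],
    [0,0,0,1,1.8,141,87]
  ]
}}

```text
time: 3.2
position: [0.5119, -0.1301, 0.0586]
tool_rot: [-2.562, -1.817, 0.001]
ft_force: [0.1, 0.2, 0.1]
grip_width: 1.0
```

```bash
sed -i 's/^PIN=.*/PIN=np.array([.5477,-.0266,0])/' h.py; python3 -c "
from h import *
goto(stand(-.110,0,.059),70.9-90)
c=optics.get_calibration('wrist')
im=optics.get_image('wrist')[:,:,::-1]; cv2.imwrite('pics/w2.png',im)
print(proj('wrist',stand(-.11,.028,.086),c),proj('wrist',stand(-.11,-.028,.086),c),proj('wrist',stand(0,0,.092),c))
"
```

```text
t 3.2 pos [ 0.5119 -0.1301  0.0586] F [0.0665 0.2314 0.1499] grip mm 86.97551258026574
turn [-0.05 -0.01 -0.19] shift [-0.5 -0.  -0.4]
[203.7823 263.7526] [307.9964 263.3776] [254.8377  40.7713]
```

View pics/w2.png

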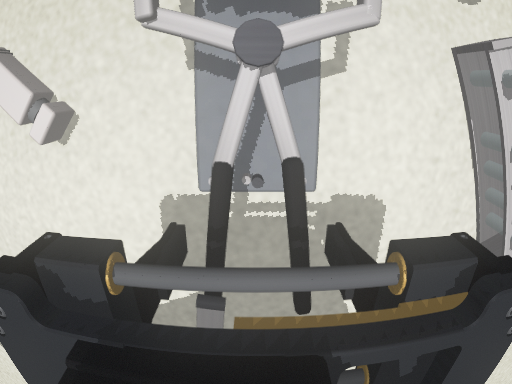

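```bash
python3 -c "
import cv2,numpy as np
g=cv2.imread('pics/w2.png').max(2)
for r in (200,215,230,240,250,258): 
  d=np.where(g[r,190:322]<100)[0]+190; s=np.split(d,np.where(np.diff(d)>2)[0]+1); print(r,[(q[0],q[-1]) for q in s if len(q)>5])
"
```

```text
200 [(np.int64(210), np.int64(229)), (np.int64(285), np.int64(305))]
215 [(np.int64(209), np.int64(228)), (np.int64(287), np.int64(306))]
230 [(np.int64(208), np.int64(226)), (np.int64(288), np.int64(307))]
240 [(np.int64(207), np.int64(226)), (np.int64(289), np.int64(308))]
250 [(np.int64(206), np.int64(225)), (np.int64(290), np.int64(308))]
258 [(np.int64(206), np.int64(224)), (np.int64(290), np.int64(308))]
```

Call:
{"name": "step_arm", "arguments": {
  "deltas": [
    [0,0,0,0,0.4,0,80],
    [0,0,0,0,0.4,0,73],
    [0,0,0,0,0.4,0,66],
    [0,0,0,0,0.4,0,61],
    [0,0,0,0,0.4,0,58],
    [0,0,0,0,0.4,0,55],
    [0,0,0,0,0.4,0,53],
    [0,0,0,0,0.4,0,51]
  ],
  "newtons": 14
}}

```text
time: 4.25
position: [0.5125, -0.1311, 0.059]
tool_rot: [2.562, 1.817, -0.001]
ft_force: [1.7, -2.3, 0.1]
grip_width: 0.603
```

Call:
{"name": "step_arm", "arguments": {
  "deltas": [
    [0,0,0,0,0,0,49],
    [0,0,0,0,0,0,47],
    [0,0,0,0,0,0,45],
    [0,0,0,0,0,0,43],
    [0,0,0,0,0,0,41],
    [0,0,0,0,0,0,39],
    [0,0,0,0,0,0,37],
    [0,0,0,0,0,0,36]
  ]
}}

```text
time: 5.25
position: [0.5123, -0.1319, 0.059]
tool_rot: [2.562, 1.816, -0.002]
ft_force: [0.9, -4.3, -0.5]
grip_width: 0.42
```

Call:
{"name": "step_arm", "arguments": {
  "deltas": [
    [0,0,0,0,0,0,35],
    [0,0,0,0,0,0,34],
    [0,0,0,0,0,0,33],
    [0,0,0,0,0,0,32],
    [0,0,0,0,0,0,31],
    [0,0,0,0,0,0,30],
    [0,0,0,0,0,0,29],
    [0,0,0,0,0,0,29]
  ]
}}

```text
time: 6.25
position: [0.513, -0.13, 0.0591]
tool_rot: [2.562, 1.818, 0.001]
ft_force: [1.9, 1.0, -1.5]
grip_width: 0.341
```

```bash
python3 -c "
from h import *
goto(stand(-.110,0,.059),70.9-90)
im=optics.get_image('wrist')[:,:,::-1]; cv2.imwrite('pics/w3.png',im)
"
```

```text
t 6.25 pos [ 0.513  -0.13    0.0591] F [ 1.8712  1.022  -1.4749] grip mm 29.653123315355597
turn [ 0.04 -0.03 -0.17] shift [-0.9 -1.1  0.1]
```

View pics/w3.png

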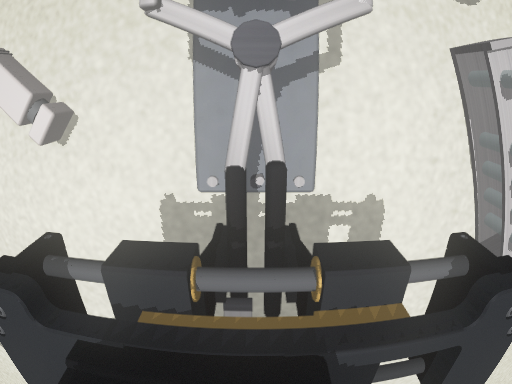

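Call:
{"name": "step_arm", "arguments": {
  "deltas": [
    [0,0,0,0,0,0,34],
    [0,0,0,0,0,0,42],
    [0,0,0,0,0,0,52],
    [0,0,0,0,0,0,62],
    [0,0,0,0,0,-10,65],
    [0,0,0,0,0,-40,65],
    [0,0,0,0,0,-80,50],
    [0,0,0,-30,0,-110,30]
  ]
}}

```text
time: 7.3
position: [0.5041, -0.1564, 0.1717]
tool_rot: [2.556, 1.824, 0.004]
ft_force: [1.0, -0.4, -1.2]
grip_width: 0.601
```

```bash
python3 -c "
from h import *
import pickle
goto(stand(-.110,0,.059),70.9-90)
c=optics.get_calibration('wrist');pickle.dump(c,open('w4.pkl','wb'))
im=optics.get_image('wrist')[:,:,::-1]; cv2.imwrite('pics/w4.png',im)
im=optics.get_image('top')[:,:,::-1]; cv2.imwrite('pics/t4.png',im)
cv2.imwrite('pics/t4z.png',cv2.resize(im[140:320,200:450],None,fx=3,fy=3,interpolation=cv2.INTER_CUBIC))
im=optics.get_image('scene')[:,:,::-1]
cv2.imwrite('pics/s4z.png',cv2.resize(im[150:260,100:280],None,fx=4,fy=4,interpolation=cv2.INTER_CUBIC))
"
```

```text
t 7.3 pos [ 0.5041 -0.1564  0.1717] F [ 1.0375 -0.362  -1.2235] grip mm 52.30612122249599
turn [ 0.15 -0.06  0.12] shift [ 26.7  -1.6 112.8]
```

View pics/w4.png

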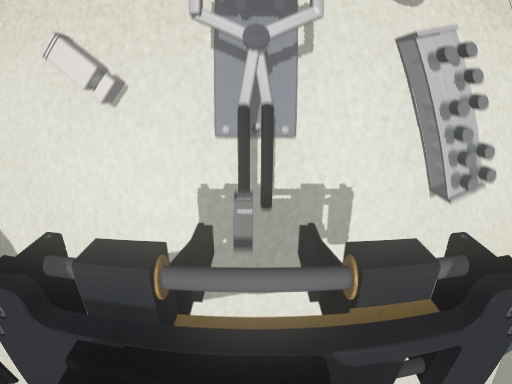

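View pics/t4z.png

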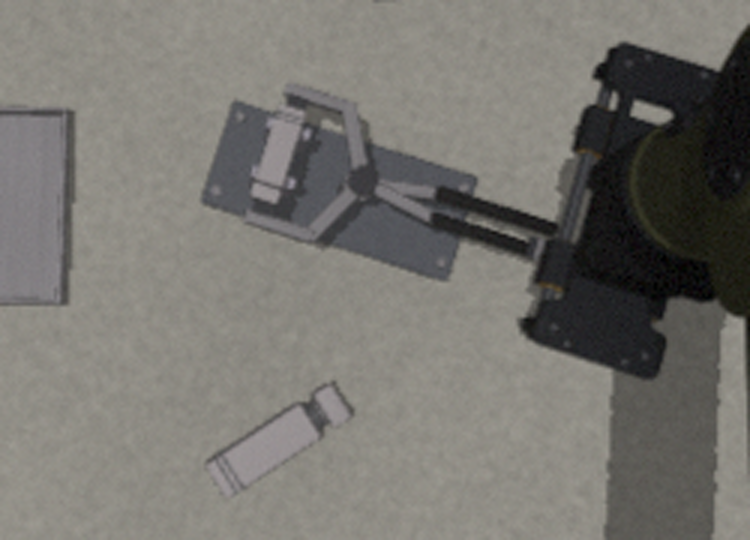

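View pics/s4z.png

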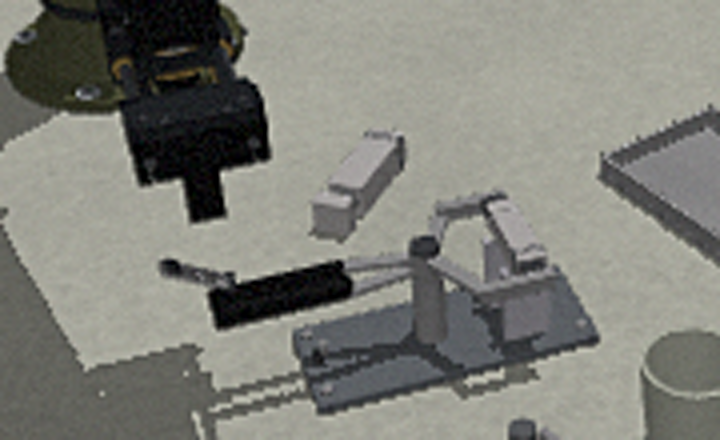

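```bash
python3 -c "
from h import *
import pickle;c=pickle.load(open('w4.pkl','rb'))
g=cv2.imread('pics/w4.png').max(2)
cv2.imwrite('pics/w4z.png',cv2.resize(cv2.imread('pics/w4.png')[90:270,180:330],None,fx=3.3,fy=3.3,interpolation=cv2.INTER_CUBIC))
def st(u,v,z):
    p=onz('wrist',u,v,z,c)-PIN; return np.array([p@SX,p@SY]).round(4)
print('pin',st(256,37,.092),'end',st(242,249,.117),'pad',st(242.5,241,.115),'hinge',st(244.5,193,.092))
"
```

```text
pin [-0.0027 -0.0016] end [-0.1742  0.01  ] pad [-0.1676  0.0095] hinge [-0.1333  0.0082]
```

View pics/w4z.png

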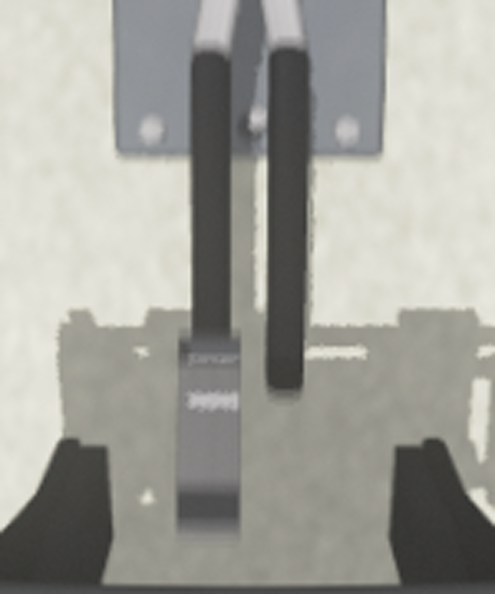

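```bash
python3 -c "
from h import *
goto(stand(-.170,.010,.125),70.9-90)"
```

```text
t 7.45 pos [ 0.5035 -0.1607  0.1713] F [ 0.1851 -0.0044 -0.4978] grip mm 40.65358730698374
turn [ 0.24  0.07 -0.37] shift [-28.8 -12.1  46.3]
```

Call:
{"name": "step_arm", "arguments": {
  "deltas": [
    [0,0,0,-10,-4,5,10],
    [0,0,0,-20,-8,15,0],
    [0,0,0,-28.8,-12,25,0],
    [0,0,0,-28.8,-12,35,0],
    [0,0,0,-28.8,-12,43,0],
    [0,0,0,-28.8,-12,46,0],
    [0,0,0,-28.8,-12,46,0],
    [0,0,0,-28.8,-12,46,0]
  ]
}}

```text
time: 8.45
position: [0.4822, -0.1818, 0.1234]
tool_rot: [2.561, 1.818, 0.001]
ft_force: [-0.3, 0.0, -0.1]
grip_width: 0.006
```

```bash
python3 -c "
from h import *
goto(stand(-.170,.010,.115),70.9-90)
im=optics.get_image('scene')[:,:,::-1]
cv2.imwrite('pics/s5z.png',cv2.resize(im[130:260,90:260],None,fx=4,fy=4,interpolation=cv2.INTER_CUBIC))
im=optics.get_image('wrist')[:,:,::-1]
cv2.imwrite('pics/w5.png',im)
"
```

```text
t 8.45 pos [ 0.4822 -0.1818  0.1234] F [-0.2893  0.0439 -0.1377] grip mm 0.48020769458472695
turn [ 0.04  0.   -0.17] shift [-1.9  1.1  8.4]
```

View pics/s5z.png

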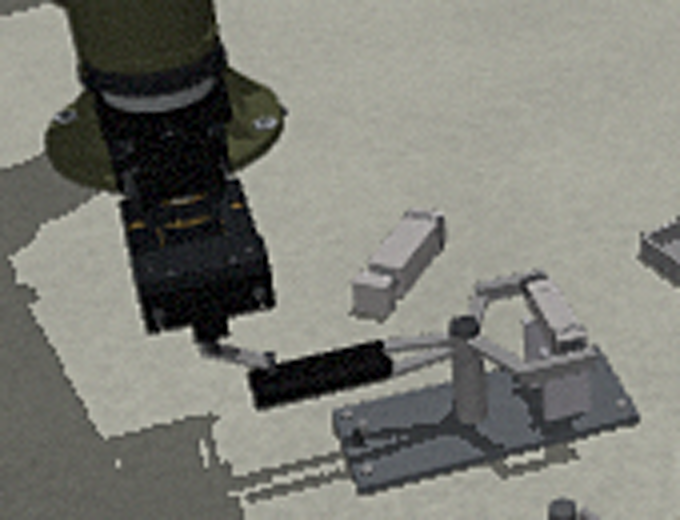

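View pics/w5.png

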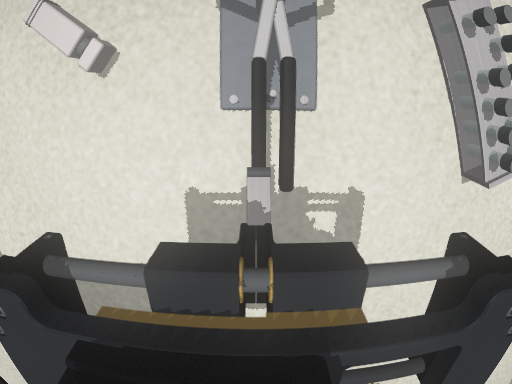

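Call:
{"name": "step_arm", "arguments": {
  "deltas": [
    [0,0,0,-1,1,3,0],
    [0,0,0,-1,1,5,0],
    [0,0,0,-1,1,6,0],
    [0,0,0,-1,1,7,0],
    [0,0,0,-1,1,8,0],
    [0,0,0,-1,1,9,0],
    [0,0,0,-1,1,9.5,0],
    [0,0,0,-1,1,10,0]
  ]
}}

```text
time: 9.55
position: [0.4824, -0.1841, 0.115]
tool_rot: [2.561, 1.816, -0.002]
ft_force: [-5.6, -0.4, 14.6]
grip_width: 0.008
```

```bash
python3 -c "
from h import *
goto(stand(-.170,.010,.115),70.9-90)
im=optics.get_image('scene')[:,:,::-1]
cv2.imwrite('pics/s6z.png',cv2.resize(im[130:260,90:260],None,fx=4,fy=4,interpolation=cv2.INTER_CUBIC))
goto(stand(-.170,.010,.115),70.9-90)
"
```

```text
t 9.55 pos [ 0.4824 -0.1841  0.115 ] F [-5.5619 -0.3542 14.5597] grip mm 0.7010062212312012
turn [ 0.02  0.12 -0.22] shift [0.2 0.2 0. ]
t 9.6 pos [ 0.4823 -0.1841  0.115 ] F [-5.9921 -0.0813 13.6259] grip mm 0.41234716302431074
turn [ 0.02  0.13 -0.22] shift [0.2 0.2 0. ]
```

View pics/s6z.png

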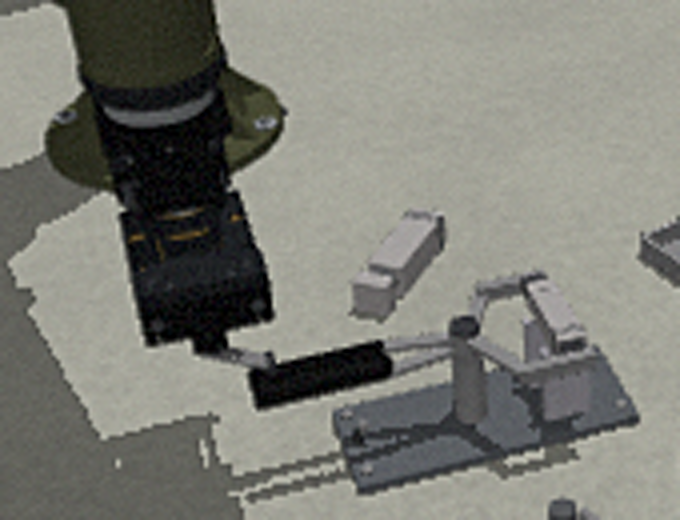

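Call:
{"name": "step_arm", "arguments": {
  "deltas": [
    [0,0,0,0,-0.5,0,0],
    [0,0,0,0,-1,0,0],
    [0,0,0,0,-1.5,0,0],
    [0,0,0,0,-2,0.2,0],
    [0,0,0,0,-2,0.4,0],
    [0,0,0,0,-2.3,0.6,0],
    [0,0,0,0,-2.6,0.8,0],
    [0,0,0,0,-3,1,0]
  ]
}}

```text
time: 10.6
position: [0.48, -0.1841, 0.1137]
tool_rot: [2.56, 1.815, -0.002]
ft_force: [-2.5, -3.3, 8.7]
grip_width: 0.002
```

Call:
{"name": "step_arm", "arguments": {
  "deltas": [
    [0,0,0,0,-0.4,0.3,0],
    [0,0,0,0,-0.8,0.6,0],
    [0,0,0,0,-1.1,0.9,0],
    [0,0,0,0,-1.5,1.2,0],
    [0,0,0,0,-1.8,1.5,0],
    [0,0,0,0,-2.1,1.8,0],
    [0,0,0,0,-2.4,2.1,0],
    [0,0,0,0,-2.8,2.4,0]
  ]
}}

```text
time: 11.6
position: [0.4769, -0.1809, 0.1093]
tool_rot: [-2.561, -1.818, 0.0]
ft_force: [-0.1, -0.6, -0.7]
grip_width: 0.004
```

Force fell to zero, so it has likely sprung open. Lift and look.

Call:
{"name": "step_arm", "arguments": {
  "deltas": [
    [0,0,0,0,0,-10,0],
    [0,0,0,0,0,-35,5],
    [0,0,0,30,0,-70,20],
    [0,0,0,80,10,-90,40],
    [0,0,0,130,15,-90,50],
    [0,0,0,180,18,-90,55],
    [0,0,0,190,20,-90,55],
    [0,0,0,190,20,-90,55]
  ],
  "newtons": 15
}}

```text
time: 12.6
position: [0.5588, -0.0083, 0.1999]
tool_rot: [2.561, 1.819, -0.0]
ft_force: [-0.3, -1.4, -0.3]
grip_width: 0.605
```

```bash
python3 -c "
from h import *
import pickle
goto(stand(.065,0,.2),70.9)
c=optics.get_calibration('wrist');pickle.dump(c,open('w7.pkl','wb'))
im=optics.get_image('wrist')[:,:,::-1];cv2.imwrite('pics/w7.png',im)
im=optics.get_image('scene')[:,:,::-1]
cv2.imwrite('pics/s7z.png',cv2.resize(im[130:260,90:260],None,fx=4,fy=4,interpolation=cv2.INTER_CUBIC))
"
```

```text
t 12.6 pos [ 0.5588 -0.0083  0.1999] F [-0.2788 -1.4107 -0.3076] grip mm 52.620543424956026
turn [ -0.     0.02 -90.11] shift [44.1 -4.6 -0.1]
```

View pics/s7z.png

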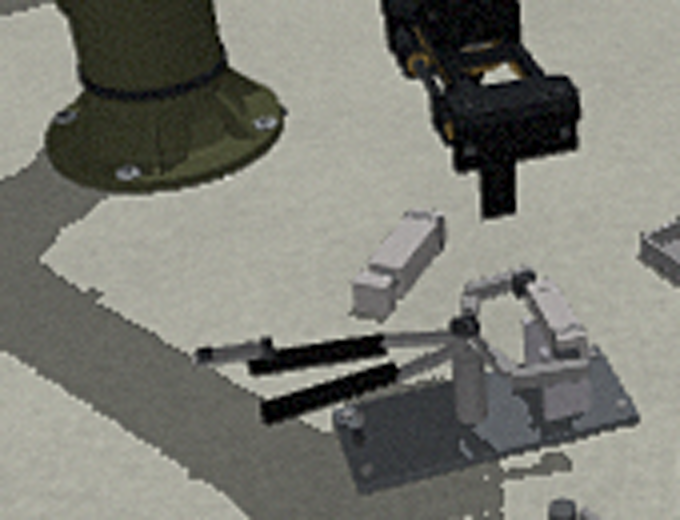

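View pics/w7.png

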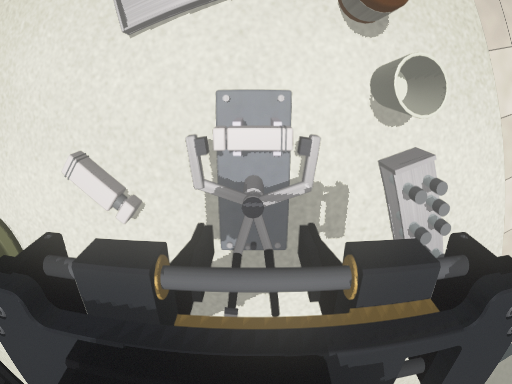

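```bash
python3 -c "
from h import *
import pickle;c=pickle.load(open('w7.pkl','rb'))
im=cv2.imread('pics/w7.png')
cv2.imwrite('pics/w7z.png',cv2.resize(im[80:220,170:340],None,fx=4,fy=4,interpolation=cv2.INTER_CUBIC))
def st(u,v,z):
    p=onz('wrist',u,v,z,c)-PIN; return np.array([p@SX,p@SY]).round(4)
print('cart',onz('wrist',253,138.5,.089,c),st(253,138.5,.089),st(215,139,.089),st(291,138,.089)); print('pin',st(253,206,.092)); print(ctrl.get_state()['joint_positions'])
for u,v in((237,152),(277,152),(237,124),(277,124)): print(st(u,v,.071))
"
```

```text
cart [0.5716 0.036  0.089 ] [ 0.067  -0.0021] [0.0669 0.0333] [ 0.0676 -0.0373]
pin [ 0.0015 -0.0018]
[ 0.6132  0.2023 -0.7232  1.6931  0.1396  1.299  -0.4764]
[0.0509 0.0141]
[ 0.0508 -0.0258]
[0.079  0.0136]
[ 0.0789 -0.0255]
```

View pics/w7z.png

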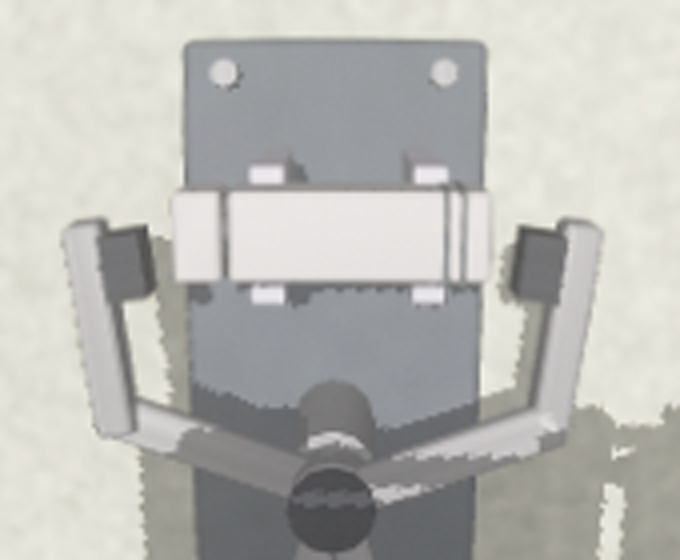

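Call:
{"name": "step_arm", "arguments": {
  "deltas": [
    [0,0,-5,8,0,0,50],
    [0,0,-10,16,0,0,50],
    [0,0,-15,24,0,0,50],
    [0,0,-20,32,-1,0,50],
    [0,0,-25,40,-2,0,50],
    [0,0,-30,45,-3,0,50],
    [0,0,-35,45,-3,0,50],
    [0,0,-38,45,-3,0,50]
  ]
}}

```text
time: 13.7
position: [0.5704, 0.0324, 0.1995]
tool_rot: [1.832, 2.552, -0.002]
ft_force: [-0.1, -0.3, -0.7]
grip_width: 0.572
```

```bash
python3 -c "
from h import *
goto(stand(.066,-.005,.059),70.9)
print(ctrl.get_state()['joint_positions'])"
```

```text
t 13.7 pos [0.5704 0.0324 0.1995] F [-0.136  -0.3402 -0.6795] grip mm 49.76447788284099
turn [ -0.08   0.03 -52.27] shift [  0.6   4.1 140.5]
[ 0.6094  0.2563 -0.8284  1.66    0.1957  1.3118  0.0719]
```

Call:
{"name": "step_arm", "arguments": {
  "deltas": [
    [0,0,-9,0.6,4,0,50],
    [0,0,-18,0.6,4,10,50],
    [0,0,-27,0.6,4,20,50],
    [0,0,-36,0.6,4,40,50],
    [0,0,-45,0.6,4,60,50],
    [0,0,-52.2,0.6,4,75,50],
    [0,0,-52.2,0.6,4,75,50],
    [0,0,-52.2,0.6,4,75,50]
  ]
}}

```text
time: 14.7
position: [0.5746, 0.0356, 0.1252]
tool_rot: [0.527, 3.096, -0.001]
ft_force: [-0.3, 0.4, 0.4]
grip_width: 0.576
```

```bash
python3 -c "
from h import *
goto(stand(.066,-.005,.059),70.9)
im=optics.get_image('wrist')[:,:,::-1];cv2.imwrite('pics/w8.png',im)
"
```

```text
t 14.7 pos [0.5746 0.0356 0.1252] F [-0.277   0.3947  0.3911] grip mm 50.09919442042727
turn [-0.02  0.04 -0.21] shift [ 0.1 -1.5 66.2]
```

View pics/w8.png

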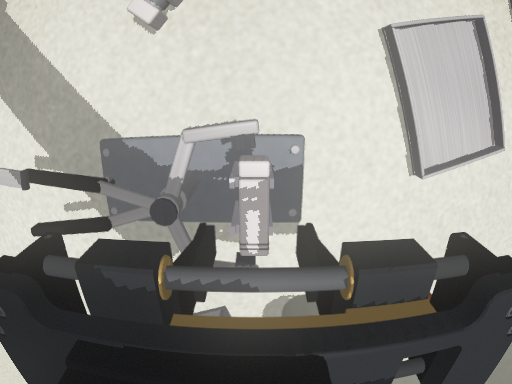

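Call:
{"name": "step_arm", "arguments": {
  "deltas": [
    [0,0,0,0,-1.3,15,50],
    [0,0,0,0,-1.3,30,50],
    [0,0,0,0,-1.3,45,50],
    [0,0,0,0,-1.3,58,50],
    [0,0,0,0,-1.3,65,50],
    [0,0,0,0,-1.3,65,45],
    [0,0,0,0,-1.3,65,30],
    [0,0,0,0,-1.3,65,15]
  ],
  "newtons": 12
}}

```text
time: 15.75
position: [0.5743, 0.0355, 0.0602]
tool_rot: [0.521, 3.097, -0.0]
ft_force: [-0.1, -0.3, 0.1]
grip_width: 0.373
```

Call:
{"name": "step_arm", "arguments": {
  "deltas": [
    [0,0,0,0,0,0,12],
    [0,0,0,0,0,0,12],
    [0,0,0,0,0,0,12],
    [0,0,0,0,0,-4,12],
    [0,0,0,0,0,-15,12],
    [0,0,0,0,0,-35,12],
    [0,0,0,0,0,-60,12],
    [0,0,0,0,0,-80,12]
  ]
}}

```text
time: 16.75
position: [0.5746, 0.0364, 0.1421]
tool_rot: [0.519, 3.096, 0.001]
ft_force: [0.1, 0.4, -1.0]
grip_width: 0.254
```

```bash
python3 -c "
from h import *
goto(np.array([.543,.267,.12]),70.9)
im=optics.get_image('wrist')[:,:,::-1];cv2.imwrite('pics/w9.png',im)
im=optics.get_image('scene')[:,:,::-1]
cv2.imwrite('pics/s9z.png',cv2.resize(im[110:260,140:340],None,fx=4,fy=4,interpolation=cv2.INTER_CUBIC))
"
```

```text
t 16.75 pos [0.5746 0.0364 0.1421] F [ 0.074   0.3587 -0.9578] grip mm 22.063324005588957
turn [0.07 0.12 0.06] shift [105.1 207.6  22.1]
```

View pics/w9.png

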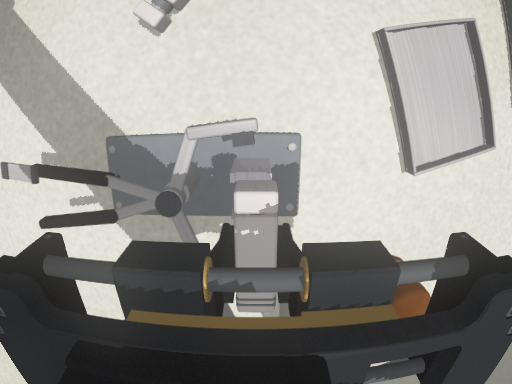

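View pics/s9z.png

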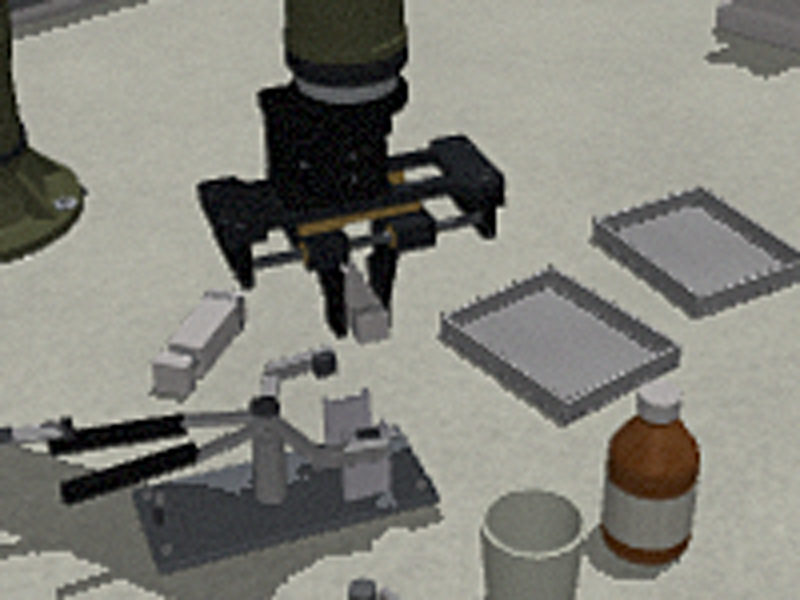

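Call:
{"name": "step_arm", "arguments": {
  "deltas": [
    [0,0,0,12,24,0,12],
    [0,0,0,30,60,0,12],
    [0,0,0,50,98,5,12],
    [0,0,0,70,137,15,12],
    [0,0,0,88,175,25,12],
    [0,0,0,102,202,40,12],
    [0,0,0,105,207,60,12],
    [0,0,0,105,207,80,12]
  ]
}}

```text
time: 17.85
position: [0.5421, 0.2645, 0.0579]
tool_rot: [-0.521, -3.098, 0.002]
ft_force: [0.5, -0.1, -1.9]
grip_width: 0.248
```

```bash
python3 -c "
from h import *
goto(np.array([.543,.267,.006]),70.9)
im=optics.get_image('wrist')[:,:,::-1];cv2.imwrite('pics/w10.png',im)
"
```

```text
t 17.85 pos [0.5421 0.2645 0.0579] F [ 0.5379 -0.0748 -1.8785] grip mm 21.597355137456493
turn [-0.08 -0.02  0.01] shift [-0.   2.7 51.9]
```

View pics/w10.png

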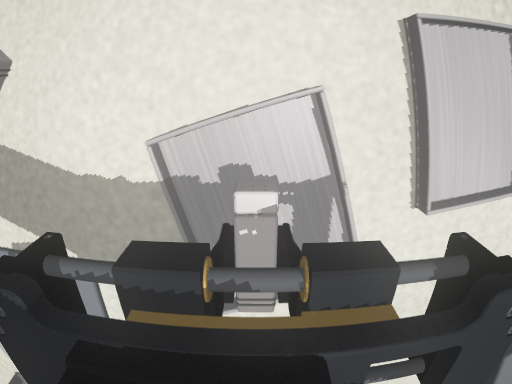

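Call:
{"name": "step_arm", "arguments": {
  "deltas": [
    [0,0,0,0,1,12,12],
    [0,0,0,0,2,24,12],
    [0,0,0,0,2,34,12],
    [0,0,0,0,2,42,12],
    [0,0,0,0,2,47,12],
    [0,0,0,0,2,49,12],
    [0,0,0,0,2,50,12],
    [0,0,0,0,2,50,12]
  ]
}}

```text
time: 18.9
position: [0.5431, 0.2675, 0.0098]
tool_rot: [0.521, 3.098, 0.0]
ft_force: [-0.7, 0.0, -0.6]
grip_width: 0.253
```

Lower 3 mm more, then open slowly at low grip.

Call:
{"name": "step_arm", "arguments": {
  "deltas": [
    [0,0,0,0,0,1,12],
    [0,0,0,0,0,2,12],
    [0,0,0,0,0,3,12],
    [0,0,0,0,0,3,12],
    [0,0,0,0,0,3,22],
    [0,0,0,0,0,3,23],
    [0,0,0,0,0,3,25],
    [0,0,0,0,0,3,28]
  ],
  "newtons": 5
}}

```text
time: 19.9
position: [0.5431, 0.2674, 0.0067]
tool_rot: [0.521, 3.098, 0.0]
ft_force: [0.3, -0.5, -0.3]
grip_width: 0.306
```

Call:
{"name": "step_arm", "arguments": {
  "deltas": [
    [0,0,0,0,0,3,36],
    [0,0,0,0,0,0,40],
    [0,0,0,0,0,0,42],
    [0,0,0,0,0,-10,42],
    [0,0,0,0,0,-40,42],
    [0,0,0,0,0,-80,42],
    [0,0,0,0,0,-120,42],
    [0,0,0,-40,-60,-140,42]
  ]
}}

```text
time: 20.9
position: [0.5571, 0.2158, 0.1473]
tool_rot: [0.503, 3.098, 0.009]
ft_force: [1.2, -0.4, -0.9]
grip_width: 0.486
```

```bash
python3 -c "
from h import *
goto(np.array([.543,.267,.006]),70.9)
im=optics.get_image('scene')[:,:,::-1];cv2.imwrite('pics/s11.png',im)
im=optics.get_image('top')[:,:,::-1];cv2.imwrite('pics/t11.png',im)
im=optics.get_image('wrist')[:,:,::-1];cv2.imwrite('pics/w11.png',im)
"
```

```text
t 20.9 pos [0.5571 0.2158 0.1473] F [ 1.209  -0.3823 -0.8885] grip mm 42.244150330391186
turn [0.36 0.13 0.64] shift [ 29.9  43.2 141.5]
```

View pics/s11.png

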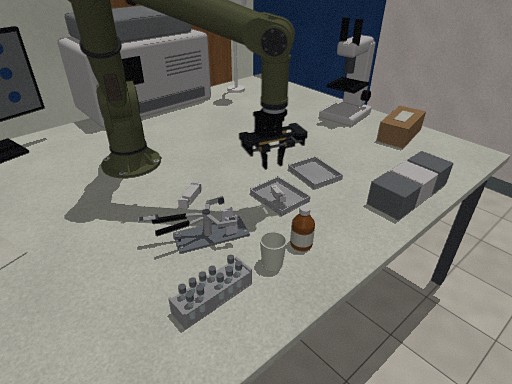

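View pics/t11.png

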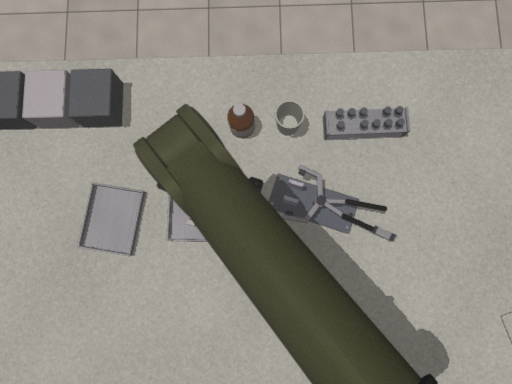

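View pics/w11.png

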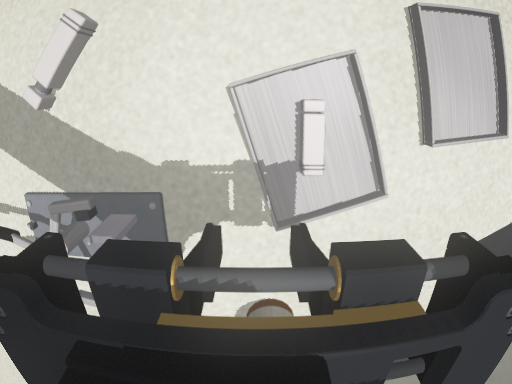

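```bash
python3 -c "
from h import *
a,b=onz('wrist',314,99.5,.026),onz('wrist',313,174.5,.026); print(a,b,np.linalg.norm(a-b),(a+b)/2)
im=cv2.imread('pics/w11.png');cv2.imwrite('pics/w11z.png',cv2.resize(im[40:240,210:400],None,fx=3,fy=3,interpolation=cv2.INTER_CUBIC))
s=ctrl.get_state();print(s['time'],s['position'],s['qd'])
"
```

```text
[0.5018 0.2842 0.026 ] [0.5717 0.2614 0.026 ] 0.07354724511568161 [0.5368 0.2728 0.026 ]
21.05 [0.5607 0.2045 0.1445] [-0.0516  0.0188 -0.0419  0.0283 -0.0346 -0.0153 -0.0172]
```

View pics/w11z.png

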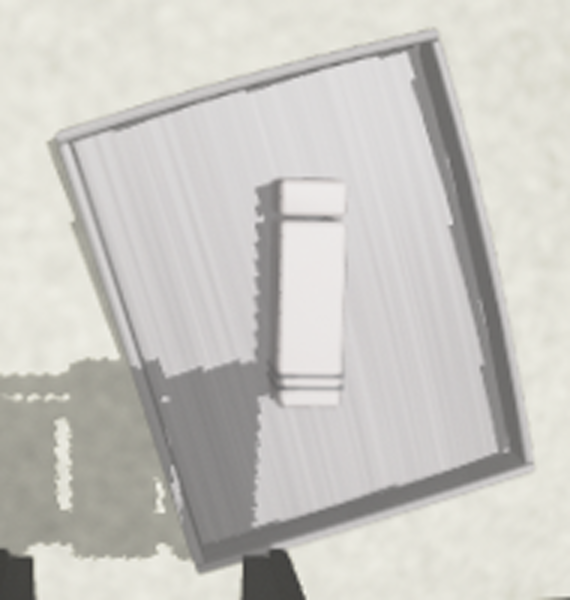

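Flat in the tray and 73.5 mm long, so the plug is home. Handing in.

```bash
python3 -c "
from bench import ctrl
print(ctrl.close_job())"
```

```text
the job is handed in; nothing more can be done
None
```

I did every step of the job and handed it in at about 21 s. The hand-in gives no verdict, so what follows rests on my own checks.

- **Squeeze:** I closed on the handles at a 14 N grip setting. They snapped shut to 29.7 mm over the outer faces, which is the locked size. After I let go, the images showed the pliers still shut and the lever raised.
- **Release:** The wrist read up to about 15.6 N in total during the press on the lever, when I checked between moves. I eased the tool sideways with the handle, the force dropped to 8.7 N, and then the pliers sprang open. Images afterwards show them open.
- **Placing:** I lifted the cartridge straight out and set it near the middle of the right-hand tray. The fingers reach about 7 mm below the cartridge's underside, so it dropped the last several millimetres when I opened them.
- **Last checks:** The cartridge lies flat inside the tray walls, about 7 mm from the centre I measured. It measures 73.5 mm long, against 74 mm with the plug home. The gripper is clear of everything, and the rack, bottle and beaker look untouched.
- **Disagreement:** The overhead and wrist cameras differed by about 2 mm on where the pliers stand. I went by the wrist view, where the fingers are visible.

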